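# Switch on the weighing station and print a weight slip

## Task

Print the weight slip for the tin that stands on the bench scale: switch the slip printer on first by pressing its rocker fully over, then switch the scale on with its own rocker in the same way, and then press the scale's round key all the way down and let it come back up. Only press with the fingertips: leave the two square keys on the scale and the printer's long feed key unpressed, and do not pick up or shift the tin or any other loose thing on the table.

Things in the scene. Friction and masses are not known exactly. Their poses are not given: they have to be found in the camera images.
- scale: White bench scale, fixed, 260 deep (x), 300 wide (y), 58 mm high, yawed, left or right on the table. Origin under its centre; -x side faces the robot. Controls in a row 88 mm to -x, on a metal panel 59 mm up: rocker at y +112, display (flat) +50, three black keys at -15, -64, -113 mm in any order: one round, two square. Behind: round steel pan, 168 mm across, 72 mm up, centred 42 mm to +x.
- printer: Grey slip printer, fixed, 220 deep (x), 180 mm wide (y), yawed, on the other side from the scale. Origin under its centre; -x side faces the robot. Front half: deck 80 mm high with the power rocker (62 mm to -x, 45 mm to +y of the origin) and a long feed key (62 mm to -x, 45 mm to -y). Rear half (+x): 126 mm high.
- printer_rocker (a joint): Tilt of the printer's power rocker, rad: 0 to about 0.03 off (as found), 0.28 fully on. No spring: 2.5 to 4.5 N straight down on the far half tips it, and it stays where it is left.
- printer_rocker_raised (a point): Where to press down: middle of the raised half (away from the robot) of the printer's power rocker, 15 mm from the pivot; moves with it, dropping about 4 mm as it goes on. Rocker: black paddle 30 mm wide, 50 mm front to back, two flat halves meeting in a shallow valley over a crosswise pivot 95 mm up. Off: robot-side half level, far half sloping up, its end 7 mm higher. On: far half level.
- scale_rocker (a joint): Tilt of the scale's power rocker, rad: 0 to about 0.03 off (as found), 0.28 fully on. No spring: 2.5 to 4.5 N straight down on the far half tips it, and it stays where it is left.
- scale_rocker_raised (a point): Where to press down: middle of the raised half (away from the robot) of the scale's power rocker, 15 mm from the pivot; moves with it, dropping about 4 mm as it goes on. Rocker: black paddle 30 mm wide, 50 mm front to back, two flat halves meeting in a shallow valley over a crosswise pivot 73 mm up. Off: robot-side half level, far half sloping up, its end 7 mm higher. On: far half level.
- print_key (a joint): How far the scale's round key is down, m: 0 up, 0.006 fully down. It goes down 6 mm straight down, taking 2 N to start and 5 N at the bottom, and springs back.
- print_key_top (a point): Centre of the upper face of the scale's round key, 34 mm across, black, 72 mm above the table when up; it moves with the key. Its neighbours' centres are 49 mm away.
- square_key_a (a joint): How far one of the scale's two square keys (22 mm, black) is down, m; leave it at 0. It goes down 6 mm straight down, taking 2 N to start and 5 N at the bottom, and springs back.
- square_key_b (a joint): How far the scale's other square key (22 mm, black) is down, m; leave it at 0. It goes down 6 mm straight down, taking 2 N to start and 5 N at the bottom, and springs back.
- feed_key (a joint): How far the printer's feed key (black bar, 18 by 50 mm, its face 94 mm above the table) is down, m; leave it at 0. It goes down 6 mm straight down, taking 2 N to start and 5 N at the bottom, and springs back.
- tin: Closed steel tin, 68 mm across and 75 mm high, loose, standing on the scale's pan; origin at the centre of its underside.
- small_tape: Small roll of tape, 42 mm across, 18 mm high, loose, lying on the printer's raised rear half; origin at the centre of its underside.
- core_tube: Cardboard tube, 38 mm across, 150 mm high, loose, standing close to the scale's -y side; origin at the centre of its underside.
- weight: Brass check weight with a knob, 36 mm across, 55 mm high, loose, standing in front of the printer (robot side); origin at the centre of its underside.
- tape_a: Roll of wide tape, 100 mm across, 48 mm high, loose, lying flat on top of the other such roll; origin at the centre of its underside.
- tape_b: A second such roll, 100 mm across, 48 mm high, loose, lying flat behind the printer; origin at the centre of its underside.
There are look-alikes about, which are no part of the job. What is shaped like the tin but blue is not meant.

How it is judged (in metres and radians):
On the way, in this order (a step that is already met when the one before it is completed fails the run):
1. the printer's rocker is pressed fully over to on (value of joint printer_rocker above 0.23 rad), for 0.1 s.
2. then the scale's rocker is pressed fully over to on (value of joint scale_rocker above 0.23 rad), for 0.1 s.
3. then the scale's round key is pressed down (value of joint print_key above 0.0045 m), for 0.1 s.
At the end, for the whole second after the job is handed in: Both rockers are on (beyond 0.23 of 0.28 rad), the round key and all other keys are up again (within 1.5 mm), the tin stands at rest within 15 mm of where it was, and every other loose thing is within 30 mm of where it was (value of joint each of printer_rocker, scale_rocker above 0.23 rad and value of joint each of print_key, square_key_a, square_key_b, feed_key below 0.0015 m and distance of tin from where it was at the start of the episode below 0.015 m and linear speed of tin below 0.02 m/s and distance of each of small_tape, core_tube, weight, tape_a, tape_b from where it was at the start of the episode below 0.03 m); the robot touches nothing.
It fails at once if the scale is switched on while the printer is off (value of joint scale_rocker above 0.12 rad and value of joint printer_rocker below 0.2 rad).
It fails at once if the round key is pressed while the printer or the scale is off (value of joint print_key above 0.003 m and value of joint any of scale_rocker, printer_rocker below 0.2 rad).
It fails at once if a square key or the feed key is pressed (more than 3 mm) (value of joint any of square_key_a, square_key_b, feed_key above 0.003 m).
It fails at once if the tin is lifted, tipped or shifted by more than 15 mm (distance of tin from where it was at the start of the episode above 0.015 m or angle between tin's own z axis and vertical above 0.3 rad).
It fails at once if another loose thing is picked up, knocked over or shifted by more than 30 mm (distance of any of small_tape, core_tube, weight, tape_a, tape_b from where it was at the start of the episode above 0.03 m or angle between any of small_tape, core_tube, weight, tape_a, tape_b's own z axis and vertical above 0.5 rad).
It also fails if it takes over 54 s, if anything falls off the work surface, if the arm or the gripper's body presses on something with over 40 N, if the wrist force passes 120 N, or if a joint passes its speed limit or range.

## Robot

A 7-joint arm with a two-finger parallel gripper is mounted at the origin on the work surface. World frame = base frame: x ahead of the robot, y to its left, z up, the work surface at z = 0. Lengths are in mm, angles in rad, forces in N, time in s.
With the tool pointing down it reaches from about 425 to 875 mm from the base axis. Payload 4.7 kg.
Tool frame: the origin (TCP) lies midway between the tips of the shut fingers; the grasp point (between the pads) lies 19 mm behind it; z points along the fingers, y is the line along which they close (so a half turn about z gives the same grasp; the last joint's range is limited). The gripper opens to 85 mm and grips with 20 to 120 N. Pads are 22 mm wide; open, the fingers measure 114 mm over their backs; the gripper's body (76 mm by 85 mm) begins 54 mm behind the grasp point. The pads swing forward as they close: fully open they stand 13 mm farther back than shut.
Start: joints at [-1.111, 0.321, -0.07, 1.45, 0.023, 1.371, -0.057], TCP at [280.298, 586.483, 191.849] pointing down, gripper open.
Joint ranges: [-2.86, 2.86], [-0.3, 2.09], [-1.38, 1.24], [0.06, 2.45], [-1.56, 4.7], [0.09, 2.05], [-2.69, 2.69]. Speed limits (rad/s): [2.57, 2.57, 3.14, 3.14, 3.14, 3.14, 3.14].

## Interface

Orientations are given as a unit quaternion [x, y, z, w].
In Python, from plant import arm gives the robot as it stands. The module is installed in compiled form; this text tells all that it offers. Calls block until the motion is done:
- arm.movep(position, orientation): joint-space move of the TCP to a pose.
- arm.servo_line(position, orientation=None, velocity=150, stop_force=None): straight line of the TCP; orientation=None keeps the orientation; velocity is the mean speed in mm/s. With stop_force (N) it stops when the force on the tool has changed by that much, and returns True; else False.
- arm.move_joints(angles): joint-space move.
- arm.release() and arm.close_gripper(newtons=None): open the fingers fully, or close them until they stop; newtons is the grip in N (None keeps the last).
- arm.hold(seconds).
- arm.ik(position, orientation): joint angles nearest the present ones, or None.
- arm.get_obs(): the state.
- arm.get_image(name): name is "scene" or "top" or "wrist"; returns (picture, depth): 420x560x3 uint8, blue, green, red; 420x560 float32, mm along the optical axis (not along the pixel's ray), 0 where there is no reading.
- arm.camera_model(name): a dict with "fx", "fy", "cx", "cy" (pixels), "k1" (the pictures are not rectified: a ray, as slopes to the right and down, at radius r is drawn at 1 + k1 r^2 times it, then the intrinsics apply), "cam_to_world" (4x4, takes a point from camera to world coordinates). Camera axes: x right, y down, z forward; pixel columns grow to the right and rows downward; lengths in mm; the calibration is good to about 2 mm. A picture is of the moment at which its call begins: read the wrist's pose just before it. camera_model takes no time and is no camera call; for the wrist camera it gives the pose at the moment of the call.
A pose or a line that the arm cannot do raises arm.Unreachable and nothing moves.
- arm.close_job(): hands the job in; it is judged then, once.
The state is a dict: "t": time; "joints": joint angles; "qd": joint speeds; "joint_efforts": joint torques, N m; "tcp_pos": TCP position; "ee_rot": TCP orientation; "ft_force": force on the tool from outside, world axes, zero at the start; "wrist_torque": the same for the moment, N m; "opening": finger opening in mm; "gripper_force": force on a finger pad.
Only numpy, scipy, OpenCV 4.12 (cv2) and the standard library are available. Lean on these libraries where they do the work, as an engineer would, in place of code of your own. Each camera call takes 0.05 s, during which the arm holds its last target. There are 200 camera calls.

## Working session

There is one attempt and no reset: what is moved stays moved. The work goes in short steps, each a Python script; the robot and the scene stay as the last script left them, time stands still between calls to the robot, and variables do not carry over. Pictures are saved under pics/ and viewed, at most 10 in all, crops included, and the job is handed in when it is done.

```bash
mkdir -p pics
cat > h.py <<'E'
import numpy as np, cv2
from plant import arm
def cloud(name):
    m=arm.camera_model(name); im,d=arm.get_image(name)
    K=np.array([[m['fx'],0,m['cx']],[0,m['fy'],m['cy']],[0,0,1.]])
    v,u=np.mgrid[:420,:560]
    p=cv2.undistortPoints(np.stack([u,v],-1).reshape(-1,1,2).astype(np.float64),K,np.array([m['k1'],0,0,0,0.])).reshape(420,560,2)
    P=np.dstack([p*d[...,None],d]); T=np.array(m['cam_to_world'])
    W=P@T[:3,:3].T+T[:3,3]; W[d==0]=np.nan
    return im,W
E
python3 - <<'E'
from h import *
for n in ("top","scene"):
    im,W=cloud(n); cv2.imwrite(f"pics/{n}.png",im); np.savez(f"{n}.npz",im=im,W=W)
    print(n,W[210,280],np.round(arm.camera_model(n)['cam_to_world'],2).tolist())
print(arm.get_obs())
E
```

```text
top [603.47041298 -42.45340269  -3.09953755] [[-0.02, -1.0, 0.09, 525.88], [-1.0, 0.03, 0.02, -43.55], [-0.02, -0.09, -1.0, 921.55], [0.0, 0.0, 0.0, 1.0]]
scene [409.00600775 -66.98707703  -1.97353657] [[-0.26, 0.64, -0.73, 1582.92], [0.97, 0.17, -0.19, 223.12], [0.01, -0.75, -0.66, 1028.28], [0.0, 0.0, 0.0, 1.0]]
{'t': 0.1, 'joints': array([-1.11088696,  0.32176218, -0.07007634,  1.45154588,  0.02258369,
        1.37078135, -0.05687145]), 'qd': array([ 0.00148034, -0.00119843, -0.00135082, -0.00275656,  0.00048836,
        0.00218766, -0.00135674]), 'joint_efforts': array([-3.49606071e-04, -4.94876790e+01, -3.84184113e-01, -3.15206516e+01,
        1.29575466e-02,  7.49724044e-03, -2.56358032e-05]), 'tcp_pos': array([280.08485169, 585.96222457, 190.82777906]), 'ee_rot': array([ 2.21041328e-01,  9.75264067e-01, -8.41736441e-04, -1.50598559e-04]), 'ft_force': array([-0.18193909,  0.30351546, -0.04467676]), 'wrist_torque': array([ 0.01136924, -0.02536601, -0.00816659]), 'gripper_force': 0.0, 'opening': 85.29354700049208}
```

View pics/top.png

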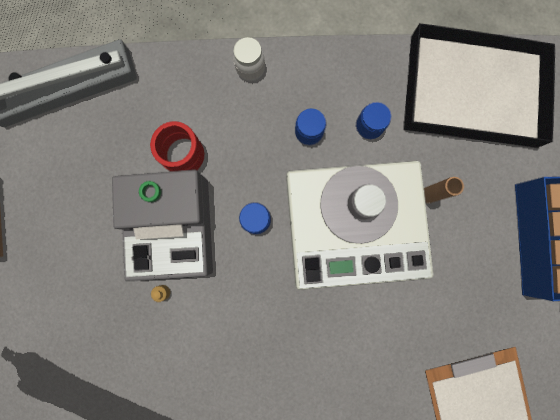

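View pics/scene.png

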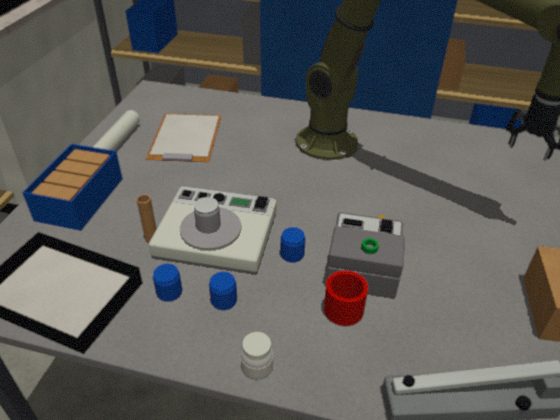

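The top view shows the printer on the left, with its rocker at (141,257) and its feed key at (184,255). The scale is on the right: rocker (312,269), display (341,267), then three keys at (372,264), (394,262) and (417,260). The first of those looks round, which I'll confirm in an enlarged crop. The metal tin is at (369,202), and the three blue cylinders are look-alikes.

Run:
```python
import numpy as np,cv2
D=np.load("top.npz");im,W=D['im'],D['W']
a=cv2.resize(im[235:295,285:440],None,fx=5,fy=5,interpolation=cv2.INTER_CUBIC)
b=cv2.resize(im[225:285,110:220],None,fx=5,fy=5,interpolation=cv2.INTER_CUBIC)
c=np.zeros((600,775,3),np.uint8);c[:300]=a;c[300:,:550]=b;cv2.imwrite("pics/crop.png",c)
dark=(im.max(2)<70)
for n,x0,y0,x1,y1,zl in [("scale",292,245,432,286,60),("printer",126,232,206,275,82)]:
    m=np.zeros(dark.shape,np.uint8);m[y0:y1,x0:x1]=dark[y0:y1,x0:x1]
    k,l,s,c=cv2.connectedComponentsWithStats(m)
    for i in range(1,k):
        if s[i,4]<40: continue
        P=W[l==i];z=np.nanmedian(P[:,2]);print(n,c[i].round(1),s[i],np.nanmedian(P,0).round(1),np.nanpercentile(P[:,2],[5,95]).round(1))
# bodies: rectangle fits by height
for n,y0,y1,zl,zh in [("scale",-400,0,50,66),("prdeck",50,330,74,87),("prrear",50,330,118,132)]:
    m=((W[...,2]>zl)&(W[...,2]<zh)&(W[...,1]>y0)&(W[...,1]<y1)).astype(np.uint8)
    k,l,s,c=cv2.connectedComponentsWithStats(m);i=1+s[1:,4].argmax()
    print(n,cv2.minAreaRect(W[l==i][:,:2].astype(np.float32)),np.median(W[l==i][:,2]))
```

```text
scale [417.2 260. ] [412 255  12  11 110] [ 483.3 -331.    72.5] [68.8 74.8]
scale [312.1 269.2] [305 257  16  25 335] [ 470.5 -106.6   74.9] [71.9 80.1]
scale [371.7 264.3] [364 257  16  16 200] [ 477.5 -233.3   72.9] [70.1 74.9]
scale [394.4 262.2] [389 257  12  12 114] [ 480.4 -281.6   72.2] [67.4 75.2]
printer [140.7 257.2] [133 245  18  25 366] [504.2 249.3  97.1] [ 93.  102.6]
printer [183.4 254.8] [172 250  24  10 198] [507.  160.7  95.1] [91.6 97.4]
scale ((564.1307983398438, -214.04110717773438), (260.520263671875, 299.4477844238281), 3.037424087524414) 59.163323523233885
prdeck ((564.9396362304688, 208.12228393554688), (216.30825805664062, 179.1158447265625), 2.793208360671997) 81.7568205738998
prrear ((620.1995849609375, 211.05374145507812), (113.0518569946289, 179.51747131347656), 2.5419914722442627) 126.83675764483758
```

View pics/crop.png

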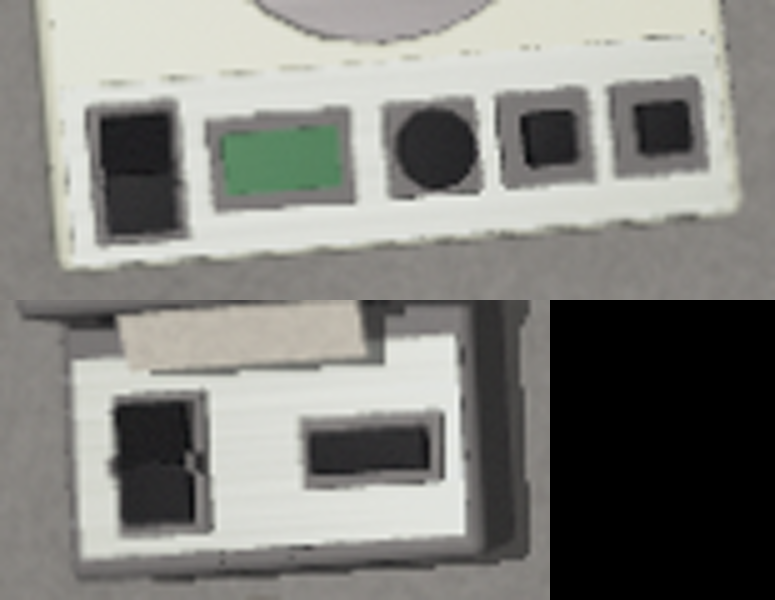

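The crop confirms that the round key is the one next to the display, at (372,264), and the other two are square. On both rockers the far half is darker, so it is the sloped, raised half, and both are off. The spacing checks out: rocker to round key measures 126.9 mm against 127, yaw is about 3.1°, and the heights match. I'll press the printer rocker now.

```bash
cat >> h.py <<'E'
a=np.deg2rad(3.0)
Q=[-np.sin(a/2),np.cos(a/2),0,0]
def off(p,dx): return [p[0]+dx*np.cos(a),p[1]+dx*np.sin(a)]
def press(xy,ztop,zmin,F,sweep=0.3):
    arm.servo_line([*xy,ztop+15],Q,150)
    r=arm.servo_line([*xy,zmin],Q,20,stop_force=F); arm.hold(sweep)
    o=arm.get_obs(); print("stopped",r,o['tcp_pos'].round(1),o['ft_force'].round(1),'t',round(o['t'],1))
    arm.servo_line([*xy,ztop+60],Q,100)
E
python3 - <<'E'
from h import *
arm.close_gripper(20)
p=off([503,249.5],16)
print(arm.ik([*p,200],Q))
arm.movep([*p,200],Q)
print(arm.get_obs()['tcp_pos'].round(1))
press(p,103,93,14)
arm.servo_line([430,100,240],Q,200)
im,W=cloud("top");cv2.imwrite("pics/t2.png",im);np.savez("t2.npz",W=W)
o=np.load("top.npz")['W']
for r in range(244,272,2): print(r,o[r,138:145,2].mean().round(1),W[r,138:145,2].mean().round(1))
print(arm.get_obs()['t'])
E
```

```text
[-0.61440101  0.1584571   0.13351867  1.63429741 -0.02152899  1.35027476
  1.14533049]
[518.3 251.9 199.9]
stopped False [519.  250.4  93.1] [ 0.1 -0.7  0.1] t 4.8
244 86.3 86.5
246 102.8 103.1
248 101.7 101.8
250 100.5 101.0
252 99.2 100.2
254 97.8 98.8
256 96.6 96.4
258 95.9 96.6
260 95.9 96.2
262 95.7 96.5
264 96.6 96.1
266 95.8 95.2
268 96.1 96.9
270 87.1 87.1
6.8
```

The arm went to z=93 without touching anything, and the rocker is unchanged. I'll check the finger opening and look at the scene.

Run:
```python
from h import *
o=arm.get_obs();print(o['opening'],o['gripper_force'],o['tcp_pos'])
p=off([503,249.5],16)
arm.servo_line([*p,130],Q,200)
print(arm.get_obs()['tcp_pos'],arm.get_obs()['opening'])
im,W=cloud("wrist");i2,_=cloud("top")
cv2.imwrite("pics/w3.png",np.hstack([im[:,::1],i2[150:,60:300].copy().repeat(1,0) if 0 else cv2.resize(i2[180:320,80:240],(240,420)) ]))
```

```text
0.048853304666308384 0.0 [429.89877945 100.91113388 239.22916737]
[519.25956305 249.5929113  130.5452682 ] 0.18623252048211217
```

View pics/w3.png

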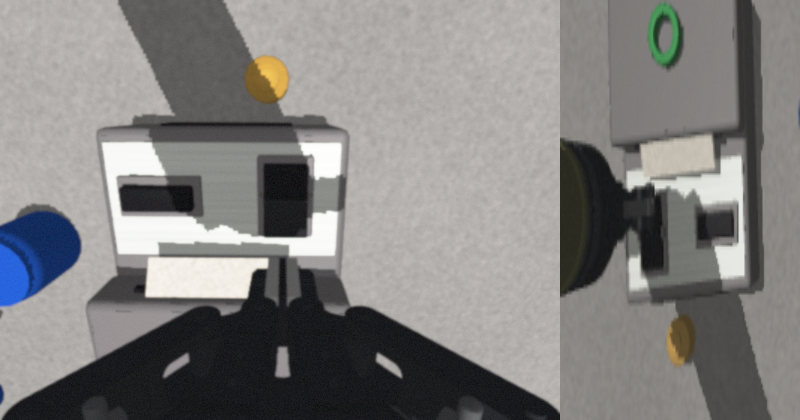

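The wrist view shows the rocker at (285,195) and the fingertips near (283,275), at z=130. I'll compare the depth-measured fingertip and rocker positions with the reported TCP.

Run:
```python
from h import *
print(arm.get_obs()['tcp_pos'])
im,W=cloud("wrist");i2,V=cloud("top")
f=lambda W,u,v,s=2:np.nanmedian(W[v-s:v+s+1,u-s:u+s+1].reshape(-1,3),0).round(1)
for u,v in [(285,166),(285,185),(285,195),(285,205),(285,230),(157,195),(200,147),(273,262),(283,262),(283,270),(292,262),(275,290),(292,290)]: print('w',u,v,f(W,u,v))
def proj(n,p):
    m=arm.camera_model(n);T=np.linalg.inv(m['cam_to_world']);c=T[:3,:3]@p+T[:3,3];x,y=c[:2]/c[2];k=1+m['k1']*(x*x+y*y)
    return m['fx']*x*k+m['cx'],m['fy']*y*k+m['cy'],c[2]
t=arm.get_obs()['tcp_pos'];print('tcp in wrist',proj('wrist',t),'rocker pt in wrist',proj('wrist',np.array([519,250.3,99])),'tcp top',proj('top',t))
# black pts in gripper region, lowest z
for n,A in(('w',W),('t',V)):
    m=(abs(A[...,0]-519)<60)&(abs(A[...,1]-250)<60)&(A[...,2]>108)&((im if n=='w' else i2).max(2)<80)
    P=A[m];z=np.argsort(P[:,2])[:60];print(n,len(P),np.median(P[z],0),P[z].min(0),P[z].max(0))
```

```text
[519.35609065 249.59293855 130.95461126]
w 285 166 [479.3 249.6  95.1]
w 285 185 [492.1 250.3  95.4]
w 285 195 [499.3 250.7  94.9]
w 285 205 [506.1 251.   95.8]
w 285 230 [522.3 251.9 100.2]
w 157 195 [503.9 163.1  93.8]
w 200 147 [471.3 190.2  81.2]
w 273 262 [508.7 245.1 179.5]
w 283 262 [508.5 249.5 179.2]
w 283 270 [508.5 249.5 187.4]
w 292 262 [508.1 253.5 180. ]
w 275 290 [508.5 246.4 203.5]
w 292 290 [508.3 252.8 203.6]
tcp in wrist (np.float64(281.9732669758456), np.float64(242.833479173839), np.float64(196.05813015100745)) rocker pt in wrist (np.float64(282.65400864956007), np.float64(224.6825099738792), np.float64(226.46901851740358)) tcp top (np.float64(134.72344990621338), np.float64(250.10662650680885), np.float64(791.2804522791713))
w 43820 [563.54463029 286.15577143 109.50190752] [562.57453664 277.01861386 108.01570891] [564.66519608 295.70735523 110.54548928]
t 7278 [531.82699097 232.7741392  226.28599567] [505.25194773 205.79699912 108.55476304] [569.05011369 290.19243709 242.52366248]
```

The visible finger front ends near z≈172–179, while the TCP reads 131. That fits with the press meeting no contact. I'll check it from the scene camera.

Run:
```python
from h import *
im,W=cloud("scene")
m=arm.camera_model("scene")
def proj(p):
    T=np.linalg.inv(m['cam_to_world']);c=T[:3,:3]@p+T[:3,3];x,y=c[:2]/c[2];k=1+m['k1']*(x*x+y*y)
    return np.array([m['fx']*x*k+m['cx'],m['fy']*y*k+m['cy']])
t=arm.get_obs()['tcp_pos'];q=proj(t);print(q)
u0,v0=(q-[65,80]).astype(int);c=cv2.resize(im[v0:v0+120,u0:u0+130],None,fx=5,fy=5,interpolation=cv2.INTER_CUBIC)
for d in (0,45):
    s=(proj(t+[0,0,d])-[u0,v0])*5+2; cv2.drawMarker(c,tuple(int(i) for i in s),(0,0,255) if d==0 else (0,255,0),cv2.MARKER_CROSS,15,1)
cv2.imwrite("pics/s4.png",c)
w,Ww=cloud("wrist")
for v in range(240,280,3): print(v,Ww[v,283].round(1),w[v,283])
```

```text
[387.81516923 218.50986423]
240 [537.2 251.7  81.3] [246 249 248]
243 [540.1 251.8  80.3] [225 230 228]
246 [542.5 252.   80.3] [136 141 138]
249 [544.7 252.1  81. ] [133 138 137]
252 [546.9 252.2  81.5] [130 133 131]
255 [549.8 252.3  80.7] [95 95 96]
258 [508.  249.8 176. ] [42 43 44]
261 [508.2 249.8 178.7] [20 23 21]
264 [508.6 249.8 181. ] [23 20 23]
267 [508.5 249.8 183.9] [27 24 23]
270 [508.5 249.8 186.7] [19 17 22]
273 [508.1 249.8 190.3] [25 22 21]
276 [508.4 249.8 192.3] [29 29 25]
279 [507.8 249.7 195.8] [23 20 24]
```

View pics/s4.png

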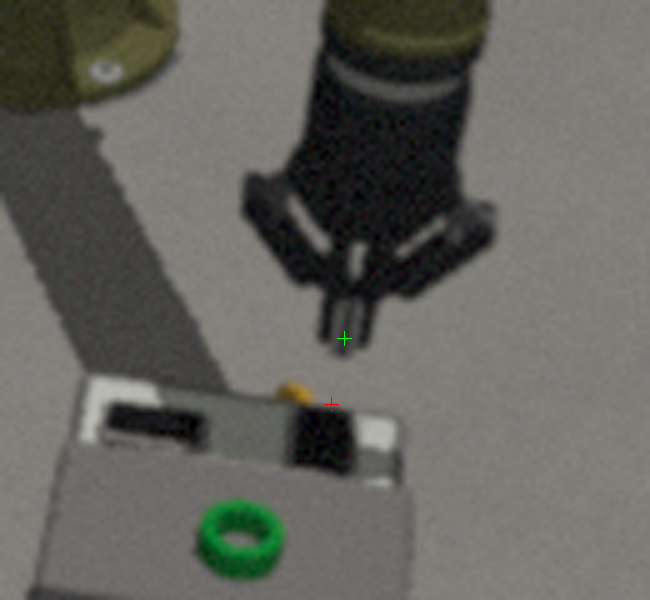

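Two independent views agree: the real fingertips are about 40–44 mm above the reported TCP. I'll find the exact offset with a guarded descent onto the same rocker.

Run:
```python
from h import *
p=off([503,249.5],16)
arm.servo_line([*p,72],Q,60,stop_force=6); print(arm.get_obs()['tcp_pos'])
c=arm.servo_line([*p,45],Q,15,stop_force=2); print('contact',c,arm.get_obs()['tcp_pos'],arm.get_obs()['ft_force'])
r=arm.servo_line([*p,45],Q,15,stop_force=14); arm.hold(.3); print('stop',r,arm.get_obs()['tcp_pos'],arm.get_obs()['ft_force'])
arm.servo_line([*p,120],Q,100)
arm.servo_line([430,100,200],Q,200)
im,W=cloud("top")
o=np.load("top.npz")['W']
for r in range(246,270,2): print(r,o[r,138:145,2].mean().round(1),W[r,138:145,2].mean().round(1))
print(arm.get_obs()['t'])
```

```text
[519.37618108 250.54823439  72.50185935]
contact True [519.24773064 250.34660274  60.94467872] [ 1.01050111 -0.06763311  1.5212531 ]
stop True [519.66629893 250.38600556  55.56339376] [-0.9149619  -0.38309121  4.04664199]
246 102.8 96.0
248 101.7 96.1
250 100.5 95.9
252 99.2 96.1
254 97.8 95.8
256 96.6 96.1
258 95.9 96.9
260 95.9 98.5
262 95.7 98.7
264 96.6 100.3
266 95.8 101.4
268 96.1 102.1
13.1167
```

The printer rocker is on: its far half is now level at 96 mm. The tip offset is about 40 mm, from contact at 61 (surface 102) and the stop at 55.6 (surface 95.5). Next is the scale rocker, using that offset.

Run:
```python
from h import *
p=off([470.4,-106.7],16)
arm.movep([*p,120],Q)
press(p,40,26,14)
arm.servo_line([*p,130],Q,150); arm.servo_line([430,100,200],Q,250)
im,W=cloud("top")
o=np.load("top.npz")['W']
for r in range(258,281,2): print(r,o[r,309:316,2].mean().round(1),W[r,309:316,2].mean().round(1))
print(arm.get_obs()['t'])
```

```text
stopped True [ 487.3 -105.8   33.5] [-0.7  0.8  6.7] t 16.0
258 79.4 73.6
260 nan 74.6
262 78.0 73.1
264 76.8 73.9
266 75.7 74.1
268 74.6 74.2
270 73.7 75.2
272 73.7 76.1
274 73.0 76.8
276 73.4 77.9
278 73.5 79.5
280 74.9 78.8
18.225
```

The scale rocker is on, with its far half level at about 74 mm. Next is the round key.

Run:
```python
from h import *
p=[477.5,-233.3]
arm.movep([*p,120],Q)
arm.servo_line([*p,42],Q,100)
c=arm.servo_line([*p,20],Q,12,stop_force=1.5); print('contact',c,arm.get_obs()['tcp_pos'].round(1))
r=arm.servo_line([*p,20],Q,12,stop_force=16); arm.hold(.4)
o=arm.get_obs();print('stop',r,o['tcp_pos'].round(1),o['ft_force'].round(1))
arm.servo_line([*p,130],Q,100); arm.servo_line([430,100,200],Q,250)
im,W=cloud("top"); A=np.load("top.npz")['W']
for n,u,v in [("round",372,264),("sqa",394,262),("sqb",417,260),("feed",184,255),("prR",141,249),("scR",312,262),("tin",369,202),("tube",452,185),("weight",159,293),("tape",141,191)]:
    f=lambda B:np.nanmedian(B[v-3:v+4,u-3:u+4].reshape(-1,3),0).round(1)
    print(n,f(A),f(W))
cv2.imwrite("pics/end.png",im); print(arm.get_obs()['t'])
```

```text
contact True [ 477.4 -233.3   31.6]
stop True [ 477.5 -233.2   26.6] [-1.4  0.8  5.8]
round [ 477.7 -233.7   73.1] [ 477.8 -233.6   72.6]
sqa [ 480.6 -280.5   73.3] [ 480.5 -280.7   72.5]
sqb [ 483.3 -329.9   72.6] [ 483.2 -329.9   72.4]
feed [506.8 158.7  95. ] [506.8 158.7  95.1]
prR [521.1 247.2 101.2] [521.  249.7  96.4]
scR [ 485.6 -106.7   77.8] [ 485.5 -107.    73.8]
tin [ 601.8 -216.3  148. ] [ 601.9 -216.4  148.1]
tube [ 636.8 -399.7  110.8] [ 636.5 -399.6  111.4]
weight [424.3 226.7  51.8] [429.2 224.6  53.6]
tape [636.7 232.5 143.5] [636.8 232.4 143.5]
25.1667
```

View pics/end.png

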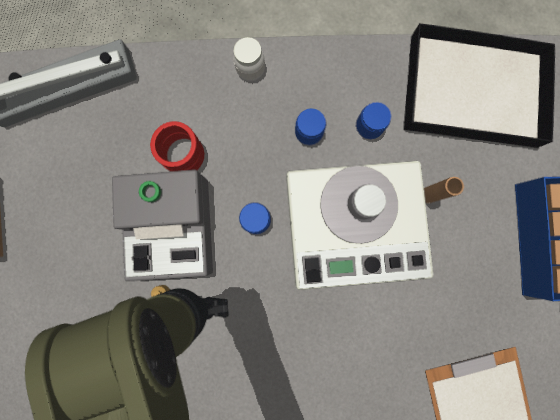

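The final view shows both rockers on, at (141,249) and (312,262). All the keys are back up, and the tin, tube and tape haven't moved. The brass weight at (159,291) is only partly hidden by the arm, and nothing went near it. The round key bottomed out at 5.8 N after about 5 mm and has sprung back, so I'm handing in.

```bash
python3 -c "
from plant import arm
print(arm.close_job())"
```

```text
the job is handed in; nothing more can be done
None
```

I switched the printer on, then the scale, then pressed the round key and let it come back up; the job is handed in at about 25 s, with no verdict returned and no sign in the images that anything loose moved.

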